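Set aside the rejected angle gauge, then rock the good one on a ball stud to its mark

ROBOT

A 7-joint arm with a two-finger parallel gripper is mounted at the origin on a cart in front of the work surface, level with it; the furniture and walls round the work are solid. World frame = base frame: x ahead of the robot, y to its left, z up, the work surface at z = 0. Lengths are in m, angles in rad, forces in N, time in s.
With the tool pointing down it reaches from about 0.35 to 0.9 m from the base axis. Payload 8.1 kg.
Tool frame: the origin (TCP) lies midway between the tips of the shut fingers; the grasp point (between the pads) lies 19 mm behind it (ctrl.grip_point_offset is the distance from the TCP to the grasp point, in m); z points along the fingers, y is the line along which they close (so a half turn about z gives the same grasp; the last joint's range is limited). The gripper opens to 85 mm and grips with 20 to 120 N. Pads are 22 mm wide; open, the fingers measure 114 mm over their backs; the gripper's body (76 mm by 85 mm) begins 54 mm behind the grasp point. The pads swing forward as they close: fully open they stand 13 mm farther back than shut.
Start: joints at [1.183, 0.434, 0.025, 1.573, -0.012, 1.134, -0.075], TCP at [0.176, -0.6, 0.231] pointing down, gripper open.
Joint ranges: [-2.62, 2.62], [-0.44, 2.09], [-1.27, 1.32], [0.08, 2.57], [-1.32, 4.46], [0.12, 2], [-2.74, 2.74]. Speed limits (rad/s): [2.22, 2.22, 3.01, 3.01, 3.14, 3.14, 3.14].

INTERFACE

Orientations are given as a rotation vector (axis times angle).
In Python, from plant import status, get_image, ctrl gives the robot as it stands.
- The arm moves only by the shell command python3 -m handwheel 'ROWS'. ROWS is JSON, a list that holds one entry, the list of rows, each a list of 7 numbers: the shift along the tool's x, y, z in m, then the turn, a rotation vector about the tool's x, y, z in rad, then the opening, from 0 (shut) to 1 (fully open). In form: [[[dx, dy, dz, rx, ry, rz, claw], ...]]. A call has 1 to 12 rows; each row shifts and turns the commanded pose from where the row before left it, along the tool's axes as they then stand; what a row does not reach is not made up. A row lasts 1/8 s, in which the tool goes at most 62.5 mm and 10.7 degrees, less where a joint would pass 70% of its speed; a pose out of reach is approached as far as the arm can. A call with a gripper value outside its range is refused whole. The fingers move at their own pace and stop on an object; the grip force is fixed at half the most. Time passes only in rows, so rows that do not move let the fingers close. It gives the time, the measured TCP pose, the force, the opening and the grip force at its end, in the units of the state.
- status.get_obs(): the state, without advancing time (a new reading comes with each control period).
- get_image(name): name is "side" or "top" or "wrist"; returns a dict with "frame" (400x640x3 uint8, red, green, blue), "fx", "fy", "cx", "cy" (pixels), "k1" (the pictures are not rectified: a ray, as slopes to the right and down, at radius r is drawn at 1 + k1 r^2 times it, then the intrinsics apply), "eye" and "rotation" of the camera in the world. Camera axes: x right, y down, z forward; pixel columns grow to the right and rows downward; lengths in m; the calibration is good to about 2 mm. A picture is of the moment at which its call begins. There is no depth.
- ctrl.close_job(): hands the job in; it is judged then, once.
The state is a dict: "time_s": time; "joints": joint angles; "qd": joint speeds; "joint_torque": joint torques, N m; "position": TCP position; "eef_rot": TCP orientation; "ft_force": force on the tool from outside, world axes, zero at the start; "moment": the same for the moment, N m; "gripper_width": opening from 0.0 (shut) to 1.0 (fully open); "gripper_force": force on a finger pad.
Only numpy, scipy, OpenCV 4.12 (cv2) and the standard library are available. Lean on these libraries where they do the work, as an engineer would, in place of code of your own. Each camera call takes 0.05 s, during which the arm holds its last target. There are 200 camera calls.

TASK

Two angle gauges stand on the bench: put the red-tagged (rejected) one upright into the red nest and let go of it. Then take the green-tagged gauge by its grip post, set its foot upright and steady on the sprung ball stud of the joist offcut, with the ball near the middle of the foot, and rock it there, pressing only lightly, until its swinging pointer settles on the blue mark. Finish while holding it like that, still resting on the stud, and leave the other things on the bench alone.

Things in the scene. Friction and masses are not known exactly. Their poses are not given: they have to be found in the camera images.
- green_gauge_grip (a point): centre of the good gauge's grip post, 107 mm above its underside. The post is black, 24 x 24 mm, from 86 to 128 mm above the underside, with a green tag on its top. Gauge axes: z up, x out of its back (the dial faces -x), y along its width
- green_gauge_base (a point): centre of the flat underside of the green-tagged gauge's foot; axes as for its grip
- green_gauge: good angle gauge, about 0.34 kg: grey body 22 (x) x 86 (y) mm, shoulders 86 mm above its underside, on a flat aluminium foot 44 (x) x 92 (y) x 12 mm; green tags on shoulders and dial; origin at the centre of its underside
- red_gauge_grip (a point): centre of the rejected gauge's black 24 x 24 mm grip post, 107 mm above its underside; axes as for the green one
- red_gauge_base (a point): centre of the flat underside of the red-tagged gauge's foot
- red_gauge: rejected gauge: same build and size as the green one, with red tags on post, shoulders and dial; origin at the centre of its underside
- green_gauge_pointer (a joint): hanging pointer of the green gauge (black needle, brass bob; pivot 76 mm above the underside): angle in rad about the gauge's x axis, 0 = along the gauge's -z, positive = tip towards its +y. It hangs plumb by its weight and settles in about 1 s: turn the gauge by an angle about its own x axis and it reads minus that angle
- green_gauge_mark (a joint): angle (rad) of the blue diamond mark on the green gauge's dial, same pivot, zero and sense as the pointer, which is on the mark when both values are equal. It stays where it was set, 0.20 to 0.42: the gauge must be turned by minus that about its own x axis (top leaning towards its +y)
- green_gauge_pointer_tip (a point): tip of the pointer, 55 mm from its pivot
- green_gauge_mark_tip (a point): tip of the blue mark, 55 mm from the pivot; meets the pointer tip when on the mark
- stud_top (a point): topmost point of the steel ball stud, 86 mm above the bench: a ball of radius 20 mm (its centre 20 mm below this point) on a sprung shank in the middle of the dark offcut. It gives straight down up to 9 mm: about 2 N to start, then 0.8 N per mm; sideways it is rigid
- stud: the ball stud; origin on its axis, 50 mm below its top
- offcut: dark joist offcut, 92 x 202 x 36 mm, fixed to the bench, origin at the centre of its underside
- red_nest: red tray for rejected gauges, fixed: outside 68 (x) x 116 (y) x 16 mm high, walls and floor 5 mm thick (inside 58 x 106 mm, floor 5 mm above the bench); origin at the centre of its underside; takes a gauge's foot with its width along the tray's y, either way round
- green_nest: green tray of the same size, stays empty
- wax_tin: red round tin with grey lid, 67 mm, 37 mm high; bystander
- brush: brass wire brush with wooden handle, 34 x 120 x 30 mm; bystander
- pad: pale wooden sanding block, 72 x 84 x 34 mm; bystander
- plier: pliers with dark blue handles, 183 x 57 x 10 mm; bystander

How it is judged:
By the outcome, as a careful person would: the job done as asked, in the order asked, and still so for the second after the job is handed in, while the arm keeps its last pose, push and grip.
It also fails if it takes over 61 s, if anything falls off the work surface, if the arm or the gripper's body presses on something with over 40 N, if the wrist force passes 120 N, or if a joint passes its speed limit or range.

## Working session

There is one attempt and no reset: what is moved stays moved. The work goes in short steps, Python scripts to look and compute and a shell command to move; the robot and the scene stay as the last step left them, time stands still between calls to the robot, and variables do not carry over. Pictures are saved under pics/ and viewed, at most 10 in all, crops included, and the job is handed in when it is done.

```bash
ls; mkdir -p pics; cat > h.py <<'E'
import numpy as np, cv2
from scipy.spatial.transform import Rotation as R
from plant import status,get_image,ctrl
def save(n,fn):
    d=get_image(n); cv2.imwrite(fn,d["frame"][:,:,::-1]); np.savez(fn+".npz",**{k:np.array(v) for k,v in d.items()}); return d
def ray(fn,u,v):
    d=np.load(fn+".npz"); x=(u-d["cx"])/d["fx"]; y=(v-d["cy"])/d["fy"]
    a,b=x,y
    for _ in range(30):
        s=1+d["k1"]*(a*a+b*b); a,b=x/s,y/s
    r=d["rotation"]@np.array([a,b,1.]); return d["eye"],r/np.linalg.norm(r)
def atz(fn,u,v,z):
    e,r=ray(fn,u,v); return e+r*(z-e[2])/r[2]
def tri(*obs):
    A=0;B=0
    for o in obs:
        e,r=ray(*o); P=np.eye(3)-np.outer(r,r); A=A+P; B=B+P@e
    p=np.linalg.solve(A,B); return p,[round(float(np.linalg.norm((np.eye(3)-np.outer(ray(*o)[1],ray(*o)[1]))@(p-ray(*o)[0])))*1000,1) for o in obs]
def proj(fn,p):
    d=np.load(fn+".npz"); c=d["rotation"].T@(np.array(p)-d["eye"]); a,b=c[:2]/c[2]; s=1+d["k1"]*(a*a+b*b)
    return d["fx"]*a*s+d["cx"],d["fy"]*b*s+d["cy"]
E
python3 - <<'E'
from h import *
np.set_printoptions(precision=4,suppress=True)
o=status.get_obs(); print(o); print(ctrl.grip_point_offset)
for n in("top","side","wrist"):
    d=save(n,f"pics/{n}0.png"); print(n,d["eye"],d["rotation"],d["fx"],d["k1"])
a=[cv2.imread(f"pics/{n}0.png") for n in("top","side")]
E
```

```text
pics
{'time_s': 0.0, 'joints': array([ 1.1834,  0.4352,  0.025 ,  1.5741, -0.0116,  1.134 , -0.0751]), 'qd': array([ 0.0006, -0.0008, -0.0004, -0.0009,  0.0019, -0.0013, -0.0002]), 'joint_torque': array([  0.0013, -67.0454,   1.0261, -31.62  ,   0.0157,   0.0124,
         0.    ]), 'position': array([ 0.1754, -0.5994,  0.2305]), 'eef_rot': array([-3.1083, -0.4455,  0.0005]), 'ft_force': array([-0.4511,  0.0114, -0.0167]), 'moment': array([ 0.0497,  0.0016, -0.0125]), 'gripper_force': 0.0, 'gripper_width': 0.9999703589901027}
0.0187
top [ 0.253  -0.2066  1.5073] [-2.1071  2.1273 -0.2058] 481.6089681923008 -0.04933639782123211
side [0.4956 0.6447 0.6149] [-0.0594  2.7327 -1.5365] 382.1642511585094 -0.007294916839145388
wrist [ 0.2452 -0.5786  0.3732] [ 2.3206 -1.7399 -0.2557] 325.77508892272147 0.0002806269824621163
```

View pics/top0.png

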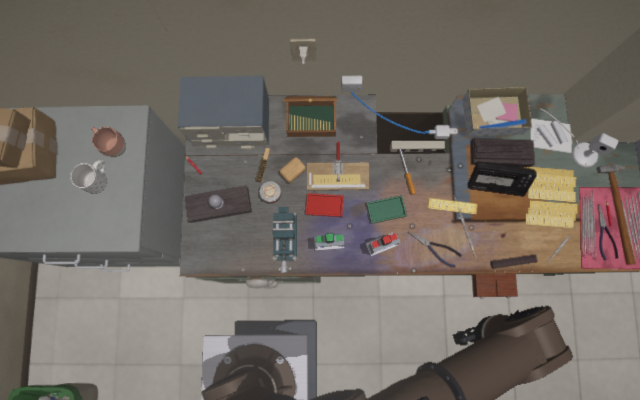

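View pics/side0.png

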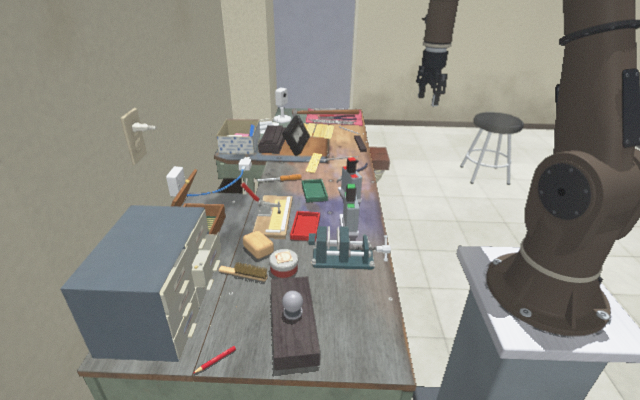

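The top view shows the offcut and stud at (216,201), red nest (324,205), green nest (386,209), green gauge (329,240) and red gauge (381,242). The side view shows the same things, with the stud at (292,302). I'll enlarge both.

```bash
sed -i 's/d\["rotation"\]@/R.from_rotvec(d["rotation"]).as_matrix()@/; s/d\["rotation"\].T@/R.from_rotvec(d["rotation"]).as_matrix().T@/' h.py
python3 - <<'E'
import cv2
t=cv2.imread("pics/top0.png");s=cv2.imread("pics/side0.png")
cv2.imwrite("pics/tc.png",cv2.resize(t[180:270,285:445],None,fx=5,fy=5,interpolation=cv2.INTER_CUBIC))
cv2.imwrite("pics/sc.png",cv2.resize(s[145:265,260:400],None,fx=5,fy=5,interpolation=cv2.INTER_CUBIC))
E
```

```text
(no output)
```

View pics/tc.png

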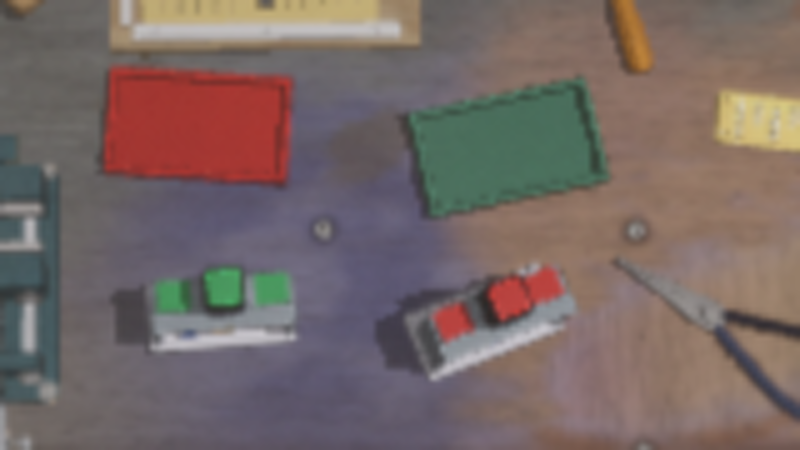

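View pics/sc.png

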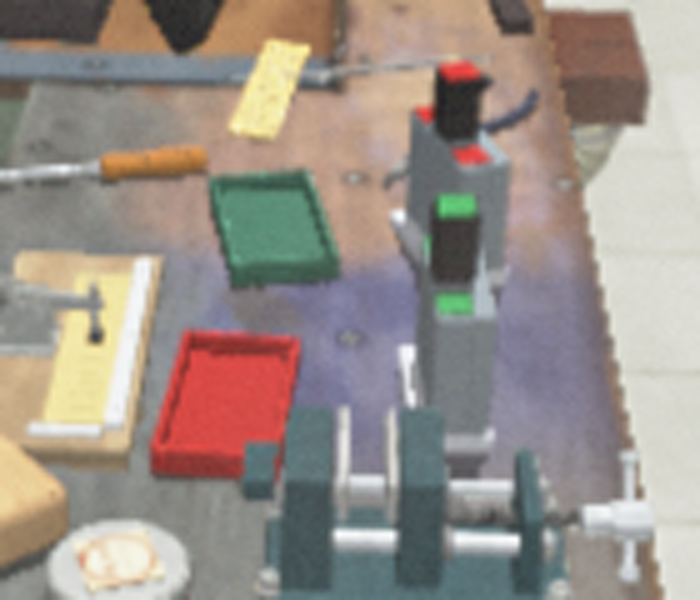

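In the crops, the green post tag is at top (329.8,237.4) and side (351.6,186.4), and the red one at top (387,239.8) and side (352,159.6). The blue mark shows on the robot-facing side of the green gauge, so its dial faces the robot.

```bash
python3 - <<'E'
from h import *
np.set_printoptions(precision=4,suppress=True)
T="pics/top0.png";S="pics/side0.png"
t=lambda u,v:(T,u/5+285-.4,v/5+180-.4)
s=lambda u,v:(S,u/5+260-.4,v/5+145-.4)
print("green post",tri(t(224,287),s(458,207)))
print("red post",tri(t(510,299),s(460,73)))
print("stud",tri((T,216,201),(S,292,300)))
print("green shoulders",[atz(*t(*p),.086) for p in((171,295),(273,289))])
print("red shoulders",[atz(*t(*p),.086) for p in((453,322),(545,284))])
print("green foot front",[atz(*t(*p),.0) for p in((152,352),(296,339))])
print("red foot front",[atz(*t(*p),.0) for p in((433,380),(575,317))])
c=[(110,68),(293,76),(287,184),(103,172)]
P=np.array([atz(*t(*p),.014) for p in c]);print("rednest",P,P.mean(0))
c=[(182,331),(301,337),(276,460),(153,457)]
P=np.array([atz(*s(*p),.016) for p in c]);print("rednest side",P,P.mean(0))
print("offcut",[atz(T,*p,.036) for p in((186,193),(248,187),(252,213),(190,220))])
print("stud z",tri((T,216,201),(S,292,300)))
E
python3 -c "
import cv2
t=cv2.imread('pics/top0.png');s=cv2.imread('pics/side0.png')
import numpy as np
a=cv2.resize(t[175:235,178:262],(588,420),interpolation=cv2.INTER_CUBIC)
b=cv2.resize(s[275:375,265:325],(252,420),interpolation=cv2.INTER_CUBIC)
cv2.imwrite('pics/st.png',np.hstack([a,b])[:,:800])"
```

```text
green post (array([ 0.4331, -0.229 ,  0.1258]), [1.1, 1.1])
red post (array([ 0.4249, -0.3941,  0.1248]), [0.8, 0.8])
stud (array([0.5566, 0.1168, 0.0629]), [0.3, 0.3])
green shoulders [array([ 0.4349, -0.1982,  0.086 ]), array([ 0.4379, -0.2589,  0.086 ])]
red shoulders [array([ 0.4172, -0.3652,  0.086 ]), array([ 0.4393, -0.4207,  0.086 ])]
green foot front [array([ 0.4101, -0.1855,  0.    ]), array([ 0.4174, -0.2759,  0.    ])]
red foot front [array([ 0.3908, -0.3612,  0.    ]), array([ 0.4294, -0.4518,  0.    ])]
rednest [[ 0.5896 -0.1603  0.014 ]
 [ 0.5833 -0.2765  0.014 ]
 [ 0.5137 -0.2714  0.014 ]
 [ 0.5225 -0.1556  0.014 ]] [ 0.5523 -0.216   0.014 ]
rednest side [[ 0.5817 -0.2699  0.016 ]
 [ 0.5134 -0.2675  0.016 ]
 [ 0.5228 -0.1506  0.016 ]
 [ 0.5867 -0.1498  0.016 ]] [ 0.5511 -0.2095  0.016 ]
offcut [array([0.5893, 0.2186, 0.036 ]), array([0.6065, 0.0233, 0.036 ]), array([0.5233, 0.0091, 0.036 ]), array([0.503 , 0.2022, 0.036 ])]
stud z (array([0.5566, 0.1168, 0.0629]), [0.3, 0.3])
```

View pics/st.png

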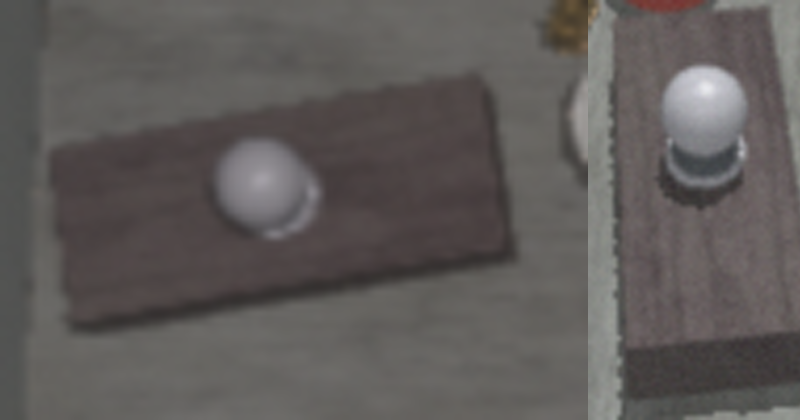

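Ball centre at top (214.9,200.9) and side (292.2,301.3). I'll add a helper that turns a target pose into tool-frame shifts.

```bash
cat >> h.py <<'E'
def down(yaw,tilt=0):
    # tool down with tool x at world yaw; tilt = rotation about tool x afterwards
    return R.from_matrix(np.array([[np.cos(yaw),np.sin(yaw),0],[np.sin(yaw),-np.cos(yaw),0],[0,0,-1]]).T.reshape(3,3).T)*R.from_rotvec([tilt,0,0])
def go(p,Rt):
    o=status.get_obs(); R0=R.from_rotvec(o["eef_rot"])
    print("t",round(o["time_s"],2),"pos",o["position"].round(4),"F",o["ft_force"].round(1),"w",round(o["gripper_width"],3),"J",o["joints"].round(2))
    print("shift(tool now)",R0.inv().apply(np.array(p)-o["position"]).round(4),"shift(tool after turn)",Rt.inv().apply(np.array(p)-o["position"]).round(4),"turn",(R0.inv()*Rt).as_rotvec().round(4))
E
python3 - <<'E'
from h import *
print(down(.3).as_matrix())
print(tri(("pics/top0.png",214.9,200.9),("pics/side0.png",292.2,301.3)))
go([.425,-.394,.215],down(.39))
E
```

```text
[[ 0.95533649  0.29552021  0.        ]
 [ 0.29552021 -0.95533649  0.        ]
 [ 0.          0.         -1.        ]]
(array([0.55639604, 0.12019315, 0.06309401]), [0.8, 0.8])
t 0.15 pos [ 0.1755 -0.5995  0.2308] F [-0.1 -1.4  0.4] w 1.001 J [ 1.18  0.44  0.02  1.57 -0.01  1.13 -0.08]
shift(tool now) [ 0.2972 -0.1271  0.0159] shift(tool after turn) [ 0.3089 -0.0952  0.0158] turn [-0.0012  0.     -0.1053]
```

```bash
python3 -m handwheel '[[[0,0,0,0,0,-0.105,1],[0.031,-0.0095,0.0016,0,0,0,1],[0.031,-0.0095,0.0016,0,0,0,1],[0.031,-0.0095,0.0016,0,0,0,1],[0.031,-0.0095,0.0016,0,0,0,1],[0.031,-0.0095,0.0016,0,0,0,1],[0.031,-0.0095,0.0016,0,0,0,1],[0.031,-0.0095,0.0016,0,0,0,1],[0.031,-0.0095,0.0016,0,0,0,1],[0.031,-0.0095,0.0016,0,0,0,1],[0.031,-0.0095,0.0016,0,0,0,1],[0,0,0,0,0,0,1]]]'
cat >> h.py <<'E'
def blobs(fn,col,amin=30):
    im=cv2.imread(fn).astype(int); b,g,r=im[...,0],im[...,1],im[...,2]
    m={"red":(r>2*g)&(r>2*b)&(r>90),"green":(g>1.5*r)&(g>1.5*b)&(g>90),"blue":(b>1.6*r)&(b>1.3*g)&(b>80)}[col].astype(np.uint8)
    n,l,s,c=cv2.connectedComponentsWithStats(m)
    for i in range(1,n):
        if s[i,4]>=amin:
            q=cv2.minAreaRect(np.argwhere(l==i)[:,::-1].astype(np.float32)); print(col,c[i].round(1),s[i],"rect",q)
E
python3 - <<'E'
from h import *
save("wrist","pics/w1.png"); blobs("pics/w1.png","red"); blobs("pics/w1.png","green")
go([.425,-.394,.215],down(.39))
for z in(0.128,): print([proj("pics/w1.png",p) for p in((.4249,-.3941,z),(.433,-.229,z),(.552,-.213,.016))])
E
```

```text
time_s: 1.65
position: [0.4286, -0.3915, 0.2149]
eef_rot: [-3.079, -0.616, -0.001]
ft_force: [0.2, -0.3, -0.5]
gripper_width: 0.996
gripper_force: 0.0
red [219.8  17.1] [ 147    0  120   52 3133] rect ((206.5, 25.5), (51.0, 119.0), 90.0)
red [290.1 196.2] [279 186  23  21 451] rect ((290.0, 196.0), (20.0, 22.0), 90.0)
red [357.5 198. ] [346 188  24  21 448] rect ((357.46466064453125, 197.9588165283203), (22.39537811279297, 19.941089630126953), 4.39870548248291)
red [324.2 214.9] [310 202  29  27 758] rect ((324.0, 215.0), (26.0, 28.0), 90.0)
green [175.1 125.5] [162 114  26  25 239] rect ((175.25, 124.75000762939453), (24.981992721557617, 19.60611915588379), 18.434947967529297)
t 1.7 pos [ 0.427  -0.3931  0.215 ] F [-1.3 -1.7  0.6] w 1.001 J [ 0.73  0.38 -0.1   1.7   0.04  1.06 -0.57]
shift(tool now) [-0.0021  0.0001 -0.    ] shift(tool after turn) [-0.0021  0.0001 -0.    ] turn [-0.0007  0.0001  0.0023]
[(np.float64(325.6802299598677), np.float64(214.82521525235572)), (np.float64(106.9027144807009), np.float64(116.2122738020451)), (np.float64(195.26118577388732), np.float64(-19.140650113542534))]
```

View pics/w1.png

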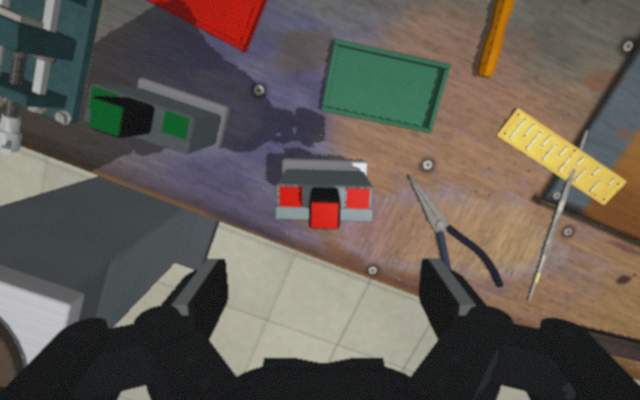

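The red gauge sits squarely below the gripper, with its post tag at (324,215) and shoulder tags at (290,196) and (358,198). The pliers on the right are well clear.

```bash
python3 - <<'E'
from h import *
W="pics/w1.png"
print("red tri",tri((W,324.2,214.9),("pics/top0.png",386.6,239.4),("pics/side0.png",351.6,159.2)),atz(W,324.2,214.9,.128))
a,b=atz(W,290.1,196.2,.086),atz(W,357.5,198,.086); print(a,b,(a+b)/2,np.arctan2(-(a-b)[0],(a-b)[1]))
go([.4255,-.393,.094],down(.36))
E
```

```text
red tri (array([ 0.42446713, -0.39367955,  0.12536186]), [0.9, 1.2, 0.6]) [ 0.42442341 -0.39310701  0.128     ]
[ 0.41582704 -0.36482101  0.086     ] [ 0.43672311 -0.41926474  0.086     ] [ 0.42627507 -0.39204288  0.086     ] 0.3664723970110021
t 1.7 pos [ 0.427  -0.3931  0.215 ] F [-1.3 -1.7  0.6] w 1.001 J [ 0.73  0.38 -0.1   1.7   0.04  1.06 -0.57]
shift(tool now) [-0.0013 -0.0006  0.121 ] shift(tool after turn) [-0.0013 -0.0006  0.121 ] turn [-0.0007  0.0001  0.0323]
```

```bash
python3 -m handwheel '[[[0,0,0,0,0,0.026,1],[-0.0018,-0.0004,0.03,0,0,0,1],[0,0,0.03,0,0,0,1],[0,0,0.03,0,0,0,1],[0,0,0.02,0,0,0,1],[0,0,0.011,0,0,0,1],[0,0,0,0,0,0,1],[0,0,0,0,0,0,0],[0,0,0,0,0,0,0],[0,0,0,0,0,0,0],[0,0,0,0,0,0,0],[0,0,0,0,0,0,0]]]'
python3 - <<'E'
from h import *
# nest centre from the three pictures
go([.552,-.213,.17],down(-.06))
save("side","pics/s1.png")
E
```

```text
time_s: 3.2
position: [0.4246, -0.3944, 0.0948]
eef_rot: [3.089, 0.568, 0.001]
ft_force: [-1.5, 1.6, 5.8]
gripper_width: 0.274
gripper_force: 58.9
t 3.2 pos [ 0.4246 -0.3944  0.0948] F [-1.5  1.6  5.8] w 0.274 J [ 0.72  0.51 -0.09  1.83  0.06  0.8  -0.61]
shift(tool now) [ 0.1836 -0.1242 -0.0752] shift(tool after turn) [ 0.1163 -0.1887 -0.0752] turn [ 3.000e-04 -3.000e-04  4.238e-01]
```

```bash
python3 -m handwheel '[[[0,0,-0.02,0,0,0,0],[0,0,-0.04,0,0,0,0],[0,0,-0.04,0,0,0,0],[0,0,0,0,0,0.14,0],[0,0,0,0,0,0.14,0],[0,0,0,0,0,0.144,0],[0.01,-0.024,0,0,0,0,0],[0.01,-0.024,0,0,0,0,0],[0.01,-0.024,0,0,0,0,0],[0.01,-0.024,0,0,0,0,0],[0,0,0,0,0,0,0]]]'
python3 - <<'E'
from h import *
save("wrist","pics/w2.png"); blobs("pics/w2.png","red",100)
go([.552,-.213,.17],down(-.06))
P=[(.552+sx*.034*np.cos(-.06)-sy*.058*np.sin(-.06),-.213+sx*.034*np.sin(-.06)+sy*.058*np.cos(-.06),.016) for sx,sy in((1,1),(1,-1),(-1,-1),(-1,1))]
print([np.round(proj("pics/w2.png",p),1) for p in P])
E
```

```text
time_s: 4.62
position: [0.471, -0.2983, 0.1937]
eef_rot: [-3.139, 0.088, 0.001]
ft_force: [0.1, -0.2, -3.9]
gripper_width: 0.273
gripper_force: 59.9
red [75.4 70.1] [ 60  41  25  58 535] rect ((73.63385772705078, 68.33751678466797), (57.427669525146484, 20.399085998535156), 82.7468032836914)
red [232.2 101.3] [ 167   64  128   76 9232] rect ((230.5, 101.5), (75.0, 127.0), 90.0)
red [383.4 248.9] [362 235  39  34 994] rect ((381.0, 251.5), (33.0, 38.0), 90.0)
red [262.4 249.3] [ 245  236   40   33 1015] rect ((264.5, 252.0), (32.0, 39.0), 90.0)
red [323.1 301.8] [ 297  280   53   45 2353] rect ((323.0, 302.0), (44.0, 52.0), 90.0)
t 4.67 pos [ 0.4702 -0.3     0.1938] F [-1.4  0.  -4. ] w 0.275 J [ 0.5   0.36 -0.03  1.79  0.01  0.99 -1.17]
shift(tool now) [ 0.0766 -0.0916  0.0238] shift(tool after turn) [ 0.0764 -0.0917  0.0238] turn [-0.0005  0.001   0.0018]
[array([162.2,  63. ]), array([289.7,  63.3]), array([291.5, 139.1]), array([171.9, 138.8])]
```

View pics/w2.png

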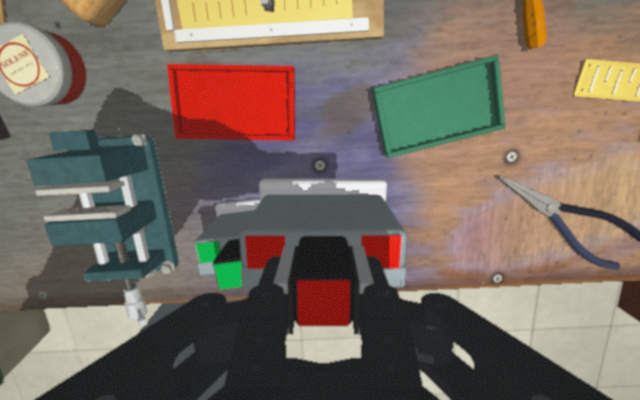

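The nest rim corners are at (168,65), (295,66), (295,139) and (175,138). The held gauge is square in the fingers and level.

```bash
python3 - <<'E'
from h import *
W="pics/w2.png"
P=np.array([atz(W,*p,.016) for p in((168,65),(295,66),(295,139),(175,138))]);print(P,P.mean(0))
c=P.mean(0)
for a,b in((0,1),(3,2)): d=P[a]-P[b]; print(np.arctan2(-d[0],d[1]),np.linalg.norm(d))
m=(atz(W,262.4,249.3,.193-.0948+.086)+atz(W,383.4,248.9,.193-.0948+.086))/2;print("shoulder mid",m)
# two-view nest corner height
t=lambda u,v:("pics/top0.png",u/5+285-.4,v/5+180-.4); s=lambda u,v:("pics/side0.png",u/5+260-.4,v/5+145-.4)
for w,b,e in(((168,65),(110,68),(276+25,460)),((295,66),(293,76),(182,331)),((295,139),(287,184),(301,337))): print(tri((W,*w),t(*b)))
go([c[0],c[1],.13],down(-.065))
go([c[0],c[1],.1005],down(-.065))
E
```

```text
[[ 0.5874144  -0.16205602  0.016     ]
 [ 0.57993168 -0.27760019  0.016     ]
 [ 0.51453009 -0.27223205  0.016     ]
 [ 0.52210213 -0.15616797  0.016     ]] [ 0.55099457 -0.21701406  0.016     ]
-0.06467034144967555 0.11578620675095312
-0.06514784122654041 0.11631081469498934
shoulder mid [ 0.47395801 -0.29747828  0.1842    ]
(array([ 0.5888204 , -0.1604731 ,  0.01309174]), [1.0, 1.0])
(array([ 0.58039182, -0.27706338,  0.02188371]), [1.5, 1.5])
(array([ 0.5141546 , -0.27166253,  0.01118105]), [0.1, 0.1])
t 4.67 pos [ 0.4702 -0.3     0.1938] F [-1.4  0.  -4. ] w 0.275 J [ 0.5   0.36 -0.03  1.79  0.01  0.99 -1.17]
shift(tool now) [ 0.0759 -0.0875  0.0638] shift(tool after turn) [ 0.0752 -0.088   0.0638] turn [-0.0005  0.001   0.0068]
t 4.67 pos [ 0.4702 -0.3     0.1938] F [-1.4  0.  -4. ] w 0.275 J [ 0.5   0.36 -0.03  1.79  0.01  0.99 -1.17]
shift(tool now) [ 0.0759 -0.0875  0.0933] shift(tool after turn) [ 0.0752 -0.088   0.0933] turn [-0.0005  0.001   0.0068]
```

```bash
python3 -m handwheel '[[[0.0185,-0.0218,0,0,0,0.006,0],[0.0185,-0.0218,0,0,0,0,0],[0.0185,-0.0218,0,0,0,0,0],[0.0185,-0.0218,0,0,0,0,0],[0,0,0.03,0,0,0,0],[0,0,0.03,0,0,0,0],[0,0,0.018,0,0,0,0],[0,0,0,0,0,0,0],[0,0,0,0,0,0,0]]]'
python3 - <<'E'
from h import *
go([.5495,-.217,.0998],down(-.065))
save("wrist","pics/w3.png");save("side","pics/s3.png")
a=cv2.imread("pics/w3.png")[:300,150:550]; b=cv2.imread("pics/s3.png")[160:260,280:400]
cv2.imwrite("pics/c3.png",np.hstack([a,cv2.resize(b,(360,300),interpolation=cv2.INTER_CUBIC)]))
E
```

```text
time_s: 5.8
position: [0.5498, -0.2196, 0.1169]
eef_rot: [3.139, -0.105, 0.001]
ft_force: [0.9, -0.5, -2.9]
gripper_width: 0.273
gripper_force: 59.7
t 5.8 pos [ 0.5498 -0.2196  0.1169] F [ 0.9 -0.5 -2.9] w 0.273 J [ 0.33  0.5  -0.06  1.78  0.04  0.86 -1.38]
shift(tool now) [-0.0005 -0.0026  0.0171] shift(tool after turn) [-0.0005 -0.0026  0.0171] turn [ 0.0005 -0.0007 -0.0021]
```

View pics/c3.png

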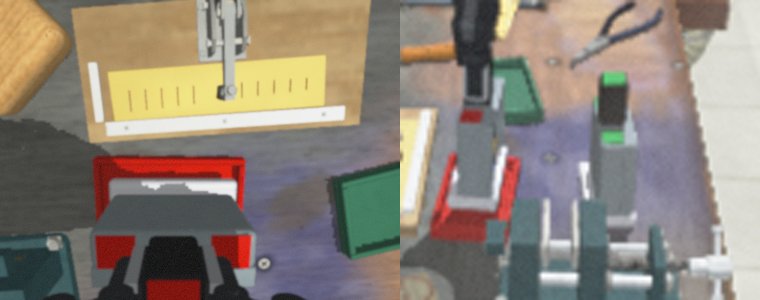

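The foot is 3–4 px right of the nest's middle, which matches the 2.6 mm y correction. I'll correct that and lower.

```bash
python3 -m handwheel '[[[-0.0005,-0.0026,0,0,0,0,0],[0,0,0.008,0,0,0,0],[0,0,0.005,0,0,0,0],[0,0,0.003,0,0,0,0],[0,0,0,0,0,0,0]]]'
python3 -c "
from h import *
go([.5495,-.217,.0998],down(-.065))"
```

```text
time_s: 6.52
position: [0.5493, -0.2161, 0.1001]
eef_rot: [-3.14, 0.104, 0.0]
ft_force: [-0.2, 0.4, -3.6]
gripper_width: 0.272
gripper_force: 59.8
t 6.53 pos [ 0.5493 -0.2161  0.1001] F [-0.2  0.4 -3.6] w 0.272 J [ 0.33  0.52 -0.06  1.8   0.04  0.82 -1.39]
shift(tool now) [0.0002 0.0008 0.0003] shift(tool after turn) [0.0002 0.0008 0.0003] turn [-0.      0.0002 -0.0012]
```

```bash
python3 -m handwheel '[[[0,0,0.001,0,0,0,0],[0,0,0.001,0,0,0,0],[0,0,0,0,0,0,0]]]'
```

```text
time_s: 6.9
position: [0.5497, -0.2161, 0.0997]
eef_rot: [3.14, -0.104, 0.002]
ft_force: [-3.8, 1.6, 11.6]
gripper_width: 0.275
gripper_force: 62.0
```

```bash
python3 -m handwheel '[[[0,0,0,0,0,0,1],[0,0,0,0,0,0,1],[0,0,0,0,0,0,1],[0,0,0,0,0,0,1],[0,0,-0.02,0,0,0,1],[0,0,-0.04,0,0,0,1],[0,0,-0.05,0,0,0,1],[0,0,0,0,0,0,1]]]'
python3 - <<'E'
from h import *
save("side","pics/s4.png");save("wrist","pics/w4.png"); blobs("pics/w4.png","red",100); blobs("pics/s4.png","red",10);blobs("pics/s4.png","green",10)
go([.433,-.229,.21],down(np.pi+.065))
E
```

```text
time_s: 7.9
position: [0.5517, -0.2169, 0.2125]
eef_rot: [3.138, -0.104, 0.011]
ft_force: [0.2, 0.4, -1.2]
gripper_width: 1.001
gripper_force: 0.0
red [366.4  11.4] [360   0  14  25 294] rect ((366.1264953613281, 11.855884552001953), (12.348136901855469, 24.696273803710938), 4.398705005645752)
red [323.8 158.1] [ 267  144  112   64 2008] rect ((322.5, 175.5), (63.0, 111.0), 90.0)
red [287.  195.5] [276 186  24  20 460] rect ((287.5, 195.5), (23.0, 19.0), 0.0)
red [357.  195.9] [346 186  24  21 484] rect ((357.5, 196.0), (20.0, 23.0), 90.0)
red [322.5 214. ] [308 201  29  27 753] rect ((322.0, 214.0), (26.0, 28.0), 90.0)
red [249.7 191.8] [242 184  17  17  71] rect ((249.75001525878906, 191.75), (21.920310974121094, 2.8284268379211426), 45.0)
red [305.6 185.5] [302 184   8   4  31] rect ((305.5, 185.5), (3.0, 7.0), 90.0)
red [303.2 205. ] [300 204   7   3  18] rect ((303.0, 205.0), (2.0, 6.0), 90.0)
red [296.6 230. ] [290 211  18  29 163] rect ((295.4246520996094, 227.4657745361328), (29.72845458984375, 15.683515548706055), 69.44395446777344)
red [316.2 222.2] [313 213   7  20  65] rect ((316.15618896484375, 222.5164337158203), (4.292076110839844, 19.523712158203125), 6.009005546569824)
red [217.9 357.6] [201 346  35  24 156] rect ((218.29412841796875, 357.3235168457031), (4.287464141845703, 38.587181091308594), 59.03623962402344)
green [350.9 186.1] [348 185   7   4  22] rect ((351.0, 186.5), (3.0, 6.0), 90.0)
green [350.4 205.1] [348 204   6   3  17] rect ((350.5, 205.0), (2.0, 5.0), 90.0)
t 8.0 pos [ 0.5494 -0.2162  0.2086] F [ 0.4  0.4 -1.1] w 1.0 J [ 0.33  0.4  -0.06  1.69  0.03  1.05 -1.38]
shift(tool now) [-0.1153  0.0204 -0.0015] shift(tool after turn) [ 0.117  -0.0052 -0.0014] turn [-1.4000e-03 -5.0000e-04  3.0103e+00]
```

```bash
python3 -m handwheel '[[[-0.029,0.005,0,0,0,0,1],[-0.029,0.005,0,0,0,0,1],[-0.029,0.005,0,0,0,0,1],[-0.029,0.005,0,0,0,0,1],[0,0,0,0,0,-0.18,1],[0,0,0,0,0,-0.18,1],[0,0,0,0,0,-0.18,1],[0,0,0,0,0,-0.18,1],[0,0,0,0,0,-0.18,1],[0,0,0,0,0,-0.18,1],[0,0,0,0,0,-0.18,1],[0,0,0,0,0,-0.18,1]]]'
python3 -m handwheel '[[[0,0,0,0,0,-0.18,1],[0,0,0,0,0,-0.18,1],[0,0,0,0,0,-0.18,1],[0,0,0,0,0,-0.18,1],[0,0,0,0,0,-0.18,1],[0,0,0,0,0,-0.18,1],[0,0,0,0,0,-0.18,1],[0,0,0,0,0,-0.18,1],[0,0,0,0,0,-0.18,1],[0,0,0,0,0,0,1],[0,0,0,0,0,0,1]]]'
python3 - <<'E'
from h import *
W="pics/w5.png"
save("wrist",W); blobs(W,"green",40); blobs(W,"blue",5)
go([.433,-.229,.21],down(np.pi+.065)); print(proj(W,(.433,-.229,.128)))
E
```

```text
time_s: 9.5
position: [0.4313, -0.2281, 0.2068]
eef_rot: [-2.421, -1.998, 0.002]
ft_force: [-0.3, 0.4, -0.1]
gripper_width: 0.995
gripper_force: 0.0
time_s: 10.88
position: [0.4318, -0.2283, 0.2076]
eef_rot: [-0.238, -3.131, -0.001]
ft_force: [0.9, 0.4, -0.3]
gripper_width: 1.003
gripper_force: 0.0
green [356.3 191.7] [344 180  26  24 454] rect ((356.23077392578125, 191.65383911132812), (19.807729721069336, 23.337820053100586), 78.69007110595703)
green [289.2 206.6] [276 195  27  24 466] rect ((289.0999755859375, 206.6999969482422), (20.499929428100586, 23.10309600830078), 77.47119140625)
green [321.7 212.3] [307 197  30  31 657] rect ((321.676513671875, 212.20590209960938), (25.951313018798828, 25.951311111450195), 75.96376037597656)
blue [339.2 162.6] [336 161   7   4  22] rect ((339.0, 162.5), (3.0, 6.0), 90.0)
blue [348.8 268.3] [346 267   7   4  21] rect ((349.0, 268.5), (6.0, 3.0), 0.0)
t 10.93 pos [ 0.4319 -0.2283  0.2078] F [-0.2  0.1 -0.1] w 1.002 J [ 0.85  0.3  -0.59  1.89  0.2   1.01  1.6 ]
shift(tool now) [-0.0012 -0.0005 -0.0022] shift(tool after turn) [-0.001  -0.0007 -0.0022] turn [ 0.0005 -0.0008 -0.2162]
(np.float64(321.4448087162032), np.float64(213.65626684243054))
```

```bash
python3 - <<'E'
from h import *
W="pics/w5.png"
print(atz(W,321.7,212.3,.128),tri((W,321.7,212.3),("pics/top0.png",329.4,237),("pics/side0.png",351.2,186)))
a,b=atz(W,356.3,191.7,.086),atz(W,289.2,206.6,.086);d=a-b;print(a,b,(a+b)/2,np.arctan2(-d[0],d[1]))
p=atz(W,321.7,212.3,.128)
go([p[0],p[1],.0945],down(np.pi+np.arctan2(-d[0],d[1])))
E
```

```text
[ 0.43201469 -0.22866127  0.128     ] (array([ 0.43296079, -0.22888681,  0.12574862]), [0.2, 1.3, 1.0])
[ 0.43208009 -0.19946348  0.086     ] [ 0.43634985 -0.25738457  0.086     ] [ 0.43421497 -0.22842403  0.086     ] 0.07358380425242944
t 10.93 pos [ 0.4319 -0.2283  0.2078] F [-0.2  0.1 -0.1] w 1.002 J [ 0.85  0.3  -0.59  1.89  0.2   1.01  1.6 ]
shift(tool now) [-0.0002 -0.0004  0.1133] shift(tool after turn) [-1.000e-04 -3.000e-04  1.133e-01] turn [ 0.0005 -0.0008 -0.2248]
```

```bash
python3 -m handwheel '[[[0,0,0,0,0,-0.112,1],[0,0,0,0,0,-0.112,1],[-0.0007,-0.0003,0.03,0,0,0,1],[0,0,0.03,0,0,0,1],[0,0,0.03,0,0,0,1],[0,0,0.015,0,0,0,1],[0,0,0.008,0,0,0,1],[0,0,0,0,0,0,0],[0,0,0,0,0,0,0],[0,0,0,0,0,0,0],[0,0,0,0,0,0,0],[0,0,0,0,0,0,0]]]'
python3 -m handwheel '[[[0,0,-0.02,0,0,0,0],[0,0,-0.04,0,0,0,0],[0,0,-0.04,0,0,0,0],[0,0,-0.02,0,0,0,0],[0,0,0,0,0,0,0],[0,0,0,0,0,0,0],[0,0,0,0,0,0,0],[0,0,0,0,0,0,0]]]'
python3 - <<'E'
from h import *
W="pics/w6.png"
save("wrist",W); blobs(W,"green",40); blobs(W,"blue",5)
go([.556,.120,.215],down(np.pi+.0736))
a=cv2.imread(W)[90:330,180:460]; cv2.imwrite("pics/c6.png",cv2.resize(a,(700,600),interpolation=cv2.INTER_CUBIC))
E
```

```text
time_s: 12.42
position: [0.4334, -0.2292, 0.096]
eef_rot: [-0.119, 3.138, -0.002]
ft_force: [-0.4, -1.7, 6.3]
gripper_width: 0.267
gripper_force: 59.8
time_s: 13.42
position: [0.4326, -0.2285, 0.2145]
eef_rot: [0.12, -3.138, -0.001]
ft_force: [0.7, 0.4, -4.0]
gripper_width: 0.275
gripper_force: 59.9
green [261.9 252.4] [247 240  39  32 857] rect ((266.0, 255.5), (31.0, 38.0), 90.0)
green [384.1 252.3] [362 240  39  32 851] rect ((381.0, 255.5), (38.0, 31.0), 0.0)
green [323.2 298.7] [ 298  277   51   45 2245] rect ((323.0, 299.0), (44.0, 50.0), 90.0)
blue [353.2 193. ] [348 190  12   7  62] rect ((353.5, 193.0), (11.0, 6.0), 0.0)
t 13.47 pos [ 0.4327 -0.2285  0.2147] F [ 0.1  0.2 -3.9] w 0.27 J [ 0.9   0.3  -0.64  1.88  0.21  1.03  1.81]
shift(tool now) [-1.495e-01  3.381e-01 -2.000e-04] shift(tool after turn) [-1.486e-01  3.385e-01 -3.000e-04] turn [ 0.0007 -0.0009  0.0027]
```

View pics/c6.png

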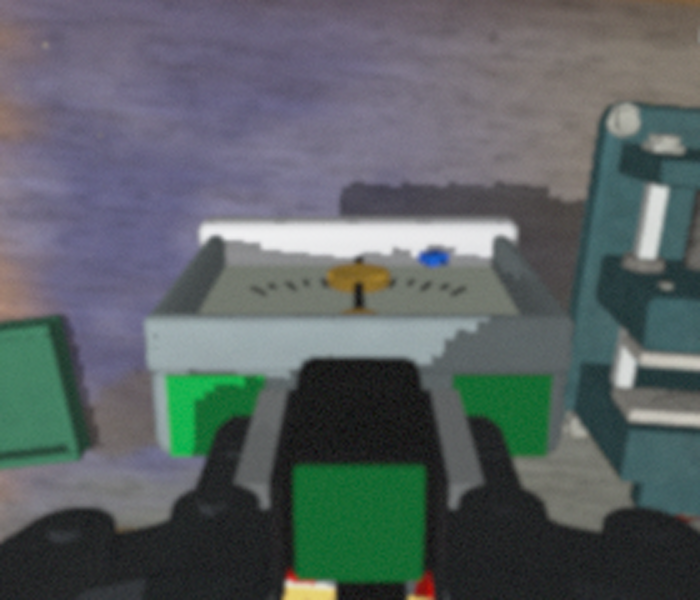

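The needle hangs at 0 (tip near col 323) and the blue mark is at (353,193) in full-picture pixels, to the right, which is the gauge's +y. I'll solve for its angle.

```bash
python3 - <<'E'
from h import *
W="pics/w6.png"
yaw=.071; base=np.array([.4327,-.2285,.1185]); G=R.from_rotvec([0,0,yaw])
def P(x,r,th): return np.array(proj(W,base+G.apply([x,r*np.sin(th),.076-r*np.cos(th)])))
print("post top",proj(W,base+[0,0,.128]),"shoulder",P(0,0,0))
for x in(-.004,-.011,-.015):
  print(x,"pointer",P(x,.055,0).round(1),"pivot",P(x,0,0).round(1))
  for r in(.052,.055,.058):
    th=np.linspace(.15,.5,351); q=np.array([P(x,r,t) for t in th]); 
    i=np.argmin(abs(q[:,0]-P(x,.055,0)[0]-(353.2-323.3))); print("  r",r,"th",th[i].round(3),q[i].round(1))
E
```

```text
post top (np.float64(321.5521541546875), np.float64(300.9704630246167)) shoulder [321.85475982 246.06087401]
-0.004 pointer [322.1 208.5] pivot [321.9 239.2]
  r 0.052 th 0.402 [352.  211.8]
  r 0.055 th 0.384 [352.  210.4]
  r 0.058 th 0.368 [351.9 209. ]
-0.011 pointer [322.1 198.9] pivot [321.9 227. ]
  r 0.052 th 0.398 [352.  201.9]
  r 0.055 th 0.381 [352.  200.6]
  r 0.058 th 0.365 [352.  199.4]
-0.015 pointer [322.1 193.4] pivot [321.9 219.9]
  r 0.052 th 0.396 [352.  196.1]
  r 0.055 th 0.379 [352.  194.9]
  r 0.058 th 0.363 [352.  193.8]
```

```bash
python3 -m handwheel '[[[0,0,-0.03,0,0,0,0],[0,0,-0.02,0,0,0,0],[-0.01,0.016,0,0,0,0,0],[-0.02,0.032,0,0,0,0,0],[-0.02,0.032,0,0,0,0,0],[-0.02,0.032,0,0,0,0,0],[-0.02,0.032,0,0,0,0,0],[-0.02,0.032,0,0,0,0,0],[-0.02,0.032,0,0,0,0,0],[-0.01,0.011,0,0,0,0,0],[0,0,0,0,0,0,0],[0,0,0,0,0,0,0]]]'
python3 - <<'E'
from h import *
save("wrist","pics/w7.png"); go([.59,.03,.215],down(np.pi+.071)); print(proj("pics/w7.png",(.5564,.120,.066)))
E
```

```text
time_s: 14.98
position: [0.5554, -0.0011, 0.2649]
eef_rot: [0.117, -3.138, 0.001]
ft_force: [0.1, -1.0, -4.2]
gripper_width: 0.267
gripper_force: 60.1
t 15.03 pos [ 0.5554 -0.0013  0.265 ] F [ 0.3 -0.5 -4.8] w 0.274 J [ 0.43  0.39 -0.72  1.65  0.27  1.21  1.29]
shift(tool now) [-0.0368  0.0287  0.05  ] shift(tool after turn) [-0.0367  0.0288  0.05  ] turn [-0.0009 -0.0008  0.0033]
(np.float64(434.7011219173831), np.float64(186.10178844902393))
```

```bash
python3 -m handwheel '[[[-0.018,0.014,0.015,0,0,0,0],[-0.019,0.014,0.015,0,0,0,0],[0,0,0,0,0,0,0],[0,0,0,0,0,0,0]]]'
python3 - <<'E'
from h import *
save("wrist","pics/w8.png"); 
C=(.5564,.120,.066); q=[]
for n in(7,8):
    f=f"pics/w{n}.png"; u,v=map(int,proj(f,C)); print(n,u,v)
    im=cv2.imread(f)[max(v-50,0):v+50,u-50:u+50]; q.append(cv2.resize(im,(400,400),interpolation=cv2.INTER_CUBIC))
cv2.imwrite("pics/c8.png",np.hstack(q)); go([.5564,.12,.225],down(np.pi+.071))
E
```

```text
time_s: 15.52
position: [0.5903, 0.0298, 0.2354]
eef_rot: [0.118, -3.139, 0.001]
ft_force: [-0.4, -0.3, -3.1]
gripper_width: 0.268
gripper_force: 60.1
7 434 186
8 418 155
t 15.57 pos [0.5904 0.0298 0.2357] F [-0.2 -0.6 -2.9] w 0.271 J [ 0.34  0.47 -0.7   1.61  0.32  1.18  1.21]
shift(tool now) [0.0272 0.0925 0.0106] shift(tool after turn) [0.0275 0.0924 0.0107] turn [-0.0008  0.0002  0.0038]
```

View pics/c8.png

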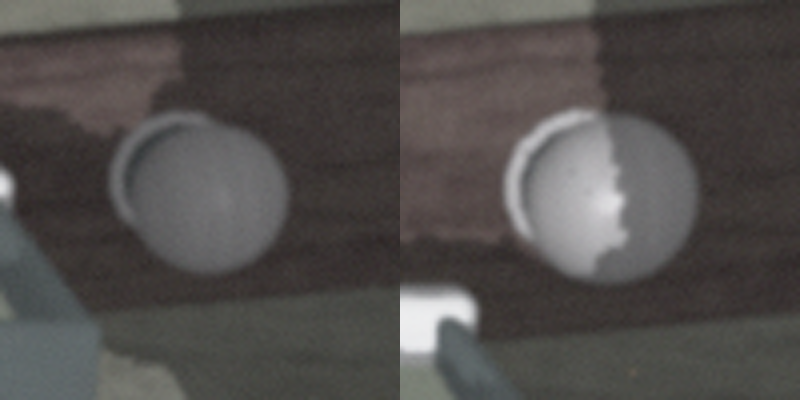

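The ball is at (436.0,185.0) in the first wrist view and (420.4,154.1) in the second.

```bash
python3 - <<'E'
from h import *
a,b=("pics/w7.png",436.0,185.),("pics/w8.png",420.4,154.1)
t,s=("pics/top0.png",214.9,200.9),("pics/side0.png",292.2,301.3)
print(tri(a,b)[0],tri(a,b,s),tri(a,b,t,s)); 
for o in(a,b,t,s): print(atz(*o,.066))
E
```

```text
[0.55466821 0.12052284 0.06789234] (array([0.55529887, 0.12169483, 0.06445361]), [0.1, 0.3, 0.1]) (array([0.55573383, 0.12116427, 0.06428572]), [0.7, 0.8, 1.8, 0.4])
[0.5550911  0.12118547 0.066     ]
[0.55486716 0.12114517 0.066     ]
[0.55661453 0.11950093 0.066     ]
[0.55526534 0.12316834 0.066     ]
```

```bash
python3 -m handwheel '[[[0.0095,0.031,0,0,0,0,0],[0.0096,0.0314,0,0,0,0,0],[0.0096,0.0314,0.01,0,0,0,0],[0,0,0.015,0,0,0,0],[0,0,0.01,0,0,0,0],[0,0,0,0,0,0,0],[0,0,0,0,0,0,0]]]'
python3 -c "
from h import *
go([.5548,.1212,.182],down(np.pi+.075)); o=status.get_obs(); print(o['ft_force'],o['moment'],R.from_rotvec(o['eef_rot']).as_matrix().round(4))"
```

```text
time_s: 16.45
position: [0.5554, 0.1216, 0.2006]
eef_rot: [-0.117, 3.139, -0.0]
ft_force: [0.5, 0.1, -4.4]
gripper_width: 0.272
gripper_force: 60.3
t 16.45 pos [0.5554 0.1216 0.2006] F [ 0.5  0.1 -4.4] w 0.272 J [ 0.2   0.47 -0.72  1.71  0.34  1.09  1.02]
shift(tool now) [ 0.0007 -0.0003  0.0186] shift(tool after turn) [ 0.0006 -0.0003  0.0186] turn [-0.0001  0.0004 -0.0004]
[ 0.46616773  0.10636851 -4.39508301] [ 0.01034236 -0.02011569 -0.00305516] [[-9.972e-01 -7.450e-02  4.000e-04]
 [-7.450e-02  9.972e-01 -1.000e-04]
 [-4.000e-04 -1.000e-04 -1.000e+00]]
```

```bash
python3 -m handwheel '[[[0.0006,-0.0003,0.009,0,0,0,0],[0,0,0.006,0,0,0,0],[0,0,0.0015,0,0,0,0],[0,0,0,0,0,0,0],[0,0,0,0,0,0,0]]]'; python3 -m handwheel '[[[0,0,0.001,0,0,0,0],[0,0,0,0,0,0,0]]]';python3 -m handwheel '[[[0,0,0.001,0,0,0,0],[0,0,0,0,0,0,0]]]';python3 -m handwheel '[[[0,0,0.001,0,0,0,0],[0,0,0,0,0,0,0]]]'
```

```text
time_s: 17.08
position: [0.5544, 0.1222, 0.184]
eef_rot: [-0.12, 3.139, 0.0]
ft_force: [-0.8, 0.1, -4.5]
gripper_width: 0.273
gripper_force: 60.4
time_s: 17.32
position: [0.5544, 0.122, 0.1828]
eef_rot: [-0.119, 3.139, -0.0]
ft_force: [0.0, 0.7, -3.2]
gripper_width: 0.269
gripper_force: 60.4
time_s: 17.58
position: [0.5544, 0.1221, 0.1819]
eef_rot: [-0.12, 3.139, 0.0]
ft_force: [0.2, -0.5, -3.5]
gripper_width: 0.278
gripper_force: 60.5
time_s: 17.82
position: [0.5544, 0.1221, 0.1809]
eef_rot: [-0.119, 3.139, 0.0]
ft_force: [-0.1, 0.1, -1.2]
gripper_width: 0.275
gripper_force: 60.6
```

```bash
python3 -m handwheel '[[[0,0,0.001,0,0,0,0],[0,0,0.001,0,0,0,0],[0,0,0,0,0,0,0],[0,0,0,0,0,0,0],[0,0,0,0,0,0,0],[0,0,0,0,0,0,0],[0,0,0,0,0,0,0],[0,0,0,0,0,0,0]]]'
python3 - <<'E'
from h import *
save("wrist","pics/w9.png"); save("side","pics/s9.png"); go([.5548,.1212,.179],down(np.pi+.075))
a=cv2.resize(cv2.imread("pics/w9.png")[150:270,220:420],(400,240)); b=cv2.resize(cv2.imread("pics/s9.png")[215:335,240:340],(400,480),interpolation=cv2.INTER_CUBIC)
cv2.imwrite("pics/c9.png",np.hstack([cv2.copyMakeBorder(a,0,240,0,0,0),b]))
E
```

```text
time_s: 18.82
position: [0.5544, 0.1221, 0.1788]
eef_rot: [-0.12, 3.139, 0.0]
ft_force: [-0.0, 0.5, 0.1]
gripper_width: 0.273
gripper_force: 60.9
t 18.93 pos [0.5544 0.122  0.1788] F [ 0.4 -1.   0. ] w 0.268 J [ 0.19  0.49 -0.71  1.74  0.36  1.05  1.  ]
shift(tool now) [-0.0004 -0.0009 -0.0002] shift(tool after turn) [-0.0004 -0.0009 -0.0002] turn [-0.      0.0001  0.0011]
```

View pics/c9.png

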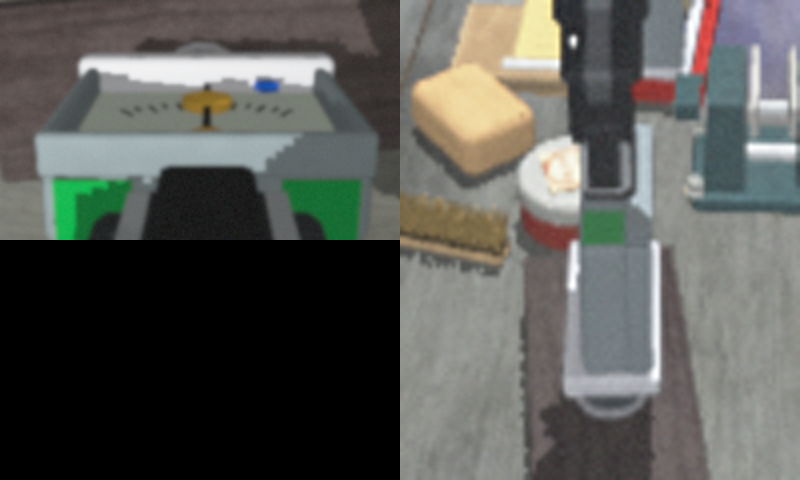

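That was one more picture than the ten allowed, so from here I'll check only by numbers. The foot stands upright and centred on the ball at a light press of about 4 N, with the pointer at 0. Now I'll rock it about the ball centre.

```bash
python3 -m handwheel '[[[0,0.0068,0.0002,0.06,0,0,0],[0,0.0068,0.0002,0.06,0,0,0],[0,0.0068,0.0002,0.06,0,0,0],[0,0,0,0,0,0,0],[0,0,0,0,0,0,0]]]'
cat >> h.py <<'E'
def tgt(a,C=np.array([.5548,.1214,.0638]),L=.115,yaw=.075):
    Rt=down(np.pi+yaw,a); print("lean",np.arccos(-R.from_rotvec(status.get_obs()["eef_rot"]).as_matrix()[2,2]).round(4)); go(C-L*Rt.as_matrix()[:,2],Rt)
E
python3 -c "
from h import *
tgt(.18)"
```

```text
time_s: 19.55
position: [0.5527, 0.143, 0.177]
eef_rot: [-0.12, 3.12, -0.278]
ft_force: [-1.4, 3.8, -0.2]
gripper_width: 0.273
gripper_force: 61.0
lean 0.1775
t 19.55 pos [0.5527 0.143  0.177 ] F [-1.4  3.8 -0.2] w 0.273 J [-0.01  0.51 -0.64  1.71  0.49  1.16  0.82]
shift(tool now) [-0.0005 -0.0011  0.0002] shift(tool after turn) [-0.0005 -0.0011  0.0002] turn [0.0025 0.0002 0.0015]
```

```bash
python3 -m handwheel '[[[0,0.0065,0.0002,0.06,0,0,0],[0,0.0066,0.0002,0.06,0,0,0],[0,0.0067,0.0002,0.06,0,0,0],[0,0,0,0,0,0,0],[0,0,0,0,0,0,0],[0,0,0,0,0,0,0],[0,0,0,0,0,0,0],[0,0,0,0,0,0,0],[0,0,0,0,0,0,0],[0,0,0,0,0,0,0],[0,0,0,0,0,0,0]]]'
python3 - <<'E'
from h import *
tgt(.365)
W="pics/w10.png"; save("wrist",W); save("side","pics/s10.png"); save("top","pics/t10.png")
blobs(W,"blue",5); blobs(W,"green",60)
im=cv2.imread(W); x0,y0=300,150
h=cv2.cvtColor(im,cv2.COLOR_BGR2HSV)
# brass bob / dark needle map in the dial zone
brass=((h[...,0]>10)&(h[...,0]<28)&(h[...,1]>130)&(h[...,2]>60)).astype(np.uint8)
n,l,s,c=cv2.connectedComponentsWithStats(brass[150:260,220:440]); print([(s[i].tolist(),c[i].round(1)) for i in range(1,n) if s[i,4]>5])
for v in range(180,236,3): print(v,im[v,320:380,:].max(1)[::2])
E
```

```text
time_s: 20.92
position: [0.5514, 0.1613, 0.1717]
eef_rot: [-0.117, 3.075, -0.56]
ft_force: [-0.2, 3.8, 0.5]
gripper_width: 0.273
gripper_force: 61.2
lean 0.3601
t 20.93 pos [0.5514 0.1613 0.1717] F [-0.2  3.8  0.5] w 0.273 J [-0.19  0.56 -0.58  1.66  0.61  1.29  0.66]
shift(tool now) [-0.0004  0.0011  0.0001] shift(tool after turn) [-0.0004  0.0011  0.0001] turn [0.0049 0.0005 0.0011]
blue [ 84.5 130.5] [ 82 130   6   2  12] rect ((84.5, 130.5), (1.0, 5.0), 90.0)
blue [353.7 192.7] [348 190  12   6  50] rect ((353.5, 192.5), (5.0, 11.0), 90.0)
blue [ 12.8 256.8] [  0 249  26  17 117] rect ((12.411762237548828, 256.64703369140625), (29.15475845336914, 4.801959991455078), 30.963754653930664)
blue [ 45.4 287.5] [ 33 273  23  31 114] rect ((45.304046630859375, 287.4256896972656), (36.61800765991211, 4.417409896850586), 54.46232223510742)
blue [ 65.9 336.3] [ 57 307  15  60 180] rect ((65.52557373046875, 336.1545715332031), (60.63503646850586, 5.962292194366455), 77.24246978759766)
green [262.6 252.8] [247 240  39  33 906] rect ((266.0, 256.0), (32.0, 38.0), 90.0)
green [384.3 252.4] [362
[... 2006 characters left out ...]
158 159 159 157
 158 159 156 156 156 156 159 155 156 155 153 155]
222 [162 163 161 164 165 165 163 161 161 161 160 161 161 162 160 161 161 161
 160 159 162 160 160 161 161 160 160 161 161 160]
225 [162 164 167 162 164 162 160 161 161 162 162 161 159 161 160 159 161 161
 160 161 158 159 156 160 160 157 161 157 158 161]
228 [162 161 162 162 160 160 160 160 157 158 157 157 158 160 161 159 160 157
 158 159 161 162 158 159 159 159 159 157 160 157]
231 [150 152 152 151 150 152 152 154 152 151 151 153 156 151 152 156 155 153
 153 158 158 157 159 159 159 159 158 159 155 155]
234 [ 37  40  37  34  38  42  39  37  37  40  42  41  73  93 103 105 104 101
 104 110 114 115 112 115 134 138 139 133 135 147]
```

```bash
python3 -m handwheel '[[[0,0.003,0,0.017,0,0,0],[0,0,0,0,0,0,0],[0,0,0,0,0,0,0],[0,0,0,0,0,0,0],[0,0,0,0,0,0,0],[0,0,0,0,0,0,0],[0,0,0,0,0,0,0],[0,0,0,0,0,0,0],[0,0,0,0,0,0,0],[0,0,0,0,0,0,0],[0,0,0,0,0,0,0]]]'
python3 - <<'E'
from h import *
tgt(.377)
save("wrist","pics/w11.png")
for f in("w6","w10","w11"):
    im=cv2.imread(f"pics/{f}.png").astype(int); print(f,"max channel | b-r")
    for v in range(187,200): print(v,"".join("%4d"%x for x in im[v,344:364].max(1))," | ","".join("%4d"%x for x in (im[v,344:364,0]-im[v,344:364,2])))
E
```

```text
time_s: 22.45
position: [0.5511, 0.1641, 0.1706]
eef_rot: [-0.117, 3.07, -0.586]
ft_force: [-0.9, -2.1, 0.1]
gripper_width: 0.271
gripper_force: 61.0
lean 0.3771
t 22.45 pos [0.5511 0.1641 0.1706] F [-0.9 -2.1  0.1] w 0.271 J [-0.21  0.57 -0.57  1.66  0.61  1.31  0.65]
shift(tool now) [-0.0005 -0.0005  0.0001] shift(tool after turn) [-0.0005 -0.0005  0.0001] turn [-0.0001  0.0004  0.001 ]
w6 max channel | b-r
187  231 233 231 232 230 231 226 216 212 209 209 211 213 220 226 228 229 228 230 230  |     1   2   2   1   1   2   3   1   4   2   1   2   3   1   2   1   3   2   3   2
188  228 231 231 230 229 227 212 181 164 163 163 161 171 185 202 207 206 211 220 227  |     1   2   0   1   2   3   5   4   5   3   6   3   5   6   4   4   2   3   3   2
189  219 227 229 226 220 214 187 154 137 134 133 133 137 150 159 163 164 177 207 224  |     1   3   3   5   8  14  15  17  17  21  21  17  12  10   5   4   5   4   4   3
190  204 225 227 219 201 183 158 137 125 124 124 131 133 140 144 146 148 168 201 222  |     2   2   5  17  31  34  35  44  47  53  57  52  43  35  24  15   6   4   5   3
191  19
[... 5286 characters left out ...]
  25   6   2   0   1
196  132 130 127 124 112  96  84  76  70  71  87 111 117 120 123 124 130 131 129 132  |   -31 -31 -27 -24 -17  -6 -15 -28 -30 -13   6  21  25  26  22   9   2   0  -1  -1
197  126 124 124 123 122 115 108 106 101 101 106 111 117 118 118 123 122 124 120 124  |   -65 -64 -62 -64 -61 -67 -66 -67 -59 -42 -24  -9  -2   0   1   0  -3  -4  -4  -3
198  125 127 127 127 126 126 122 121 120 119 120 120 116 117 122 123 119 122 122 123  |   -86 -83 -82 -84 -89 -83 -87 -87 -80 -72 -55 -39 -23 -10  -6  -4  -3  -2  -7  -4
199  127 128 125 129 129 128 126 127 126 129 126 124 119 118 122 121 124 122 122 121  |   -87 -88 -87 -91 -85 -84 -87 -88 -81 -86 -82 -63 -39 -20  -8  -5  -4  -4  -3  -4
```

```bash
python3 -c "
from h import *
tgt(.377); save('wrist','pics/w12.png'); blobs('pics/w12.png','blue',20)
print(ctrl.close_job())"
```

```text
lean 0.3771
t 22.5 pos [0.5511 0.1641 0.1706] F [ 0.9 -1.  -1.2] w 0.275 J [-0.21  0.57 -0.57  1.66  0.61  1.31  0.65]
shift(tool now) [-0.0005 -0.0005  0.0001] shift(tool after turn) [-0.0005 -0.0005  0.0001] turn [-0.0001  0.0004  0.0011]
blue [352.9 192.9] [348 191  11   5  48] rect ((353.0, 193.0), (4.0, 10.0), 90.0)
blue [ 16.  253.2] [  0 247  31  16 137] rect ((15.536088943481445, 253.2938232421875), (33.50642395019531, 6.599750518798828), 23.96249008178711)
blue [ 50.7 284.5] [ 39 270  23  32 109] rect ((50.63513946533203, 284.6891784667969), (37.431739807128906, 4.184914588928223), 54.462318420410156)
blue [ 70.6 333.6] [ 62 305  15  59 171] rect ((70.22374725341797, 333.6282653808594), (59.43710708618164, 5.69262170791626), 77.82854461669922)
the job is handed in; nothing more can be done
None
```

I handed the job in at 22.5 s: the red gauge stands released in the red nest, and the green gauge is held on the stud at about 3 N, leaning 0.377 rad with its pointer within about 0.3 px of the blue mark, but I viewed 11 pictures, one over the limit of 10.

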